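# Load the metering rod into a tabletop seeder

## Robot

A 7-joint arm with a two-finger parallel gripper is mounted at the origin on the work surface. World frame = base frame: x ahead of the robot, y to its left, z up, the work surface at z = 0. Lengths are in m, angles in rad, forces in N, time in s.
With the tool pointing down it reaches from about 0.425 to 0.925 m from the base axis. Payload 6.8 kg.
Tool frame: the origin (TCP) lies midway between the tips of the shut fingers; the grasp point (between the pads) lies bot.grip_point_offset behind it (bot.grip_point_offset is the distance from the TCP to the grasp point, in m); z points along the fingers, y is the line along which they close (so a half turn about z gives the same grasp; the last joint's range is limited). The gripper opens to 85 mm and grips with 20 to 120 N. Pads are 22 mm wide; open, the fingers measure 114 mm over their backs; the gripper's body (76 mm by 85 mm) begins 54 mm behind the grasp point. The pads swing forward as they close: fully open they stand 13 mm farther back than shut.
Start: joints at [-1.336, 0.477, 0.022, 1.555, -0.011, 1.109, -0.083], TCP at [0.227, 0.636, 0.193] pointing down, gripper open.
Joint ranges: [-2.96, 2.96], [-0.34, 2.1], [-1.41, 1.46], [0.24, 2.44], [-1.37, 4.51], [0.17, 1.92], [-2.96, 2.96]. Speed limits (rad/s): [2.39, 2.39, 3.14, 3.14, 3.14, 3.14, 3.14].

## Interface

Orientations are given as a unit quaternion [w, x, y, z].
In Python, from station import get_obs, cams, job, bot gives the robot as it stands.
- The arm moves only by the tool arm_command, never from a script. Its argument "rows" is a list that holds one entry, the list of rows, each a list of 5 numbers: the finger opening in mm, from 0 to 85.4, then the shift along the world's x, y, z in units of 60 mm (1.0 is 60 mm), then the turn about the world's z in units of 0.08 rad (1.0 is 0.08 rad). In form: [[[grip, x, y, z, turn], ...]]. A call has exactly 10 rows; each row shifts and turns the commanded pose from where the row before left it; what a row does not reach is not made up. A row lasts 1/8 s, in which the tool goes at most 62.5 mm and 10.7 degrees, less where a joint would pass 70% of its speed; a pose out of reach is approached as far as the arm can. A call with a number of a shift or a turn outside -1 to 1 is refused whole. A call with a gripper value outside its range is refused whole. The fingers move at their own pace and stop on an object; "newtons" is the grip in N (left out, the last holds). Time passes only in rows, so rows that do not move let the fingers close, or fill a call up. It gives the time, the measured TCP pose, the force, the opening and the grip force at its end, in the units of the state.
- get_obs(): the state, without advancing time (a new reading comes with each control period).
- cams.read_camera(name): name is "side" or "top"; returns the picture (384x512x3 uint8, red, green, blue); there is no depth.
- cams.camera_params(name): a dict with "K" (3x3 intrinsics, pixels), "extrinsics" (4x4, takes a point from camera to world coordinates). Camera axes: x right, y down, z forward; pixel columns grow to the right and rows downward; lengths in m; the calibration is good to about 2 mm. A picture is of the moment at which its call begins. camera_params takes no time and is no camera call.
- job.hand_in(): hands the job in; it is judged then, once.
The state is a dict: "t": time; "q": joint angles; "joint_vel": joint speeds; "joint_torque": joint torques, N m; "eef_pos": TCP position; "tool_rot": TCP orientation; "contact_force": force on the tool from outside, world axes, zero at the start; "torque": the same for the moment, N m; "gripper_width": opening from 0.0 (shut) to 1.0 (fully open); "grasp_force": force on a finger pad.
Only numpy, scipy, OpenCV 4.12 (cv2) and the standard library are available. Lean on these libraries where they do the work, as an engineer would, in place of code of your own. Each camera call takes 0.05 s, during which the arm holds its last target. There are 200 camera calls.

## Task

Load the tabletop seeder: slide its cover plate up the slope until the studs stand in the wide ends of the keyholes, lift it off and lay it flat, rib up, in the middle of the cork mat. Then take the longer of the two steel rods from the wooden rack, lay it in the seeder's V-groove short of the clear hopper, and push it along the groove, under the hopper's wall, until its end touches the end stop; let go. Set things down rather than dropping them, leave the shorter rod in the rack and do not disturb the small pot and the wooden tamper that stand in front of the seeder.

Things in the scene. Friction and masses are not known exactly. Their poses are not given: they have to be found in the camera images.
- deck: Grey sloping deck of the fixed seeder, 170 (x) x 300 (y) mm, 23 degrees from level, low side towards the robot. Origin: centre of its upper face, 113 mm above the bench. x up the slope, y along the groove towards the end stop, z square out of the deck. Work square to the deck. Offsets called deck mm are in this frame.
- groove_lay (a point): Middle of a rod laid ready in the groove: deck mm 0, -27, 31.3 (axes as deck). Aluminium rail 30 wide along y at x 0 with a 90 degree V-groove, bottom at z 20, edges at z 28.5, in two lengths, y -135 to -55 and 5 to 125; the open gap between them (down to the deck) takes the fingers while the rod is laid. Then the rod's leading end is 77 mm from the stop.
- stop_face (a point): Middle of the face of the aluminium end stop (block 16 x 70 x 52 mm high) at the groove's end: deck mm 0, 125, 31.3; axes as deck. The longer rod's centre is 75 mm before it (towards -y) when home; its tail then stands in the finger gap. Push the tail with the fingertips a few mm apart: pressed tight together they can pinch its edge and draw it back.
- hopper (a point): Middle of the lower edge of the clear entry wall of the open-topped hopper: deck mm 0, 52, 46; axes as deck. The rod passes under it (opening 36 wide, 46 high). Clear hopper walls: y 51 to 125, x within 38, up to z 66.
- stud (a point): Top of one of two headed steel studs: deck mm 44, 25, 53 (the other at 44, -85, 53); axes as deck. Head 16 diameter, z 49 to 53; shank 8 diameter, z 42 to 49; post below 16 diameter. Two plain posts, 14 diameter, 42 high, stand at -44, 25 and -44, -85. The hung cover's underside rests on all four at z 42.
- cover_grip (a point): Point in the rib of the loose white cover plate (140 x 150 x 4 mm, 0.22 kg), 26 mm above its underside. Black rib 12 thick (x), 70 long (y), 4 to 36 above the underside. x up the slope, z out of the plate. Keyholes at y 55 and -55: slot 11 wide, x 33 to 49, wide end 22 square, x 11 to 33; studs start in the slots. Slide 22 mm along +x, then lift along +z; clear after 12 mm.
- mat: Flat cork mat 180 (x) x 200 (y) x 4 mm lying fixed on the bench; origin at the centre of its underside. The cover is to lie on it, any way round.
- rod_center (a point): Centre of the longer steel rod, 16 mm diameter, 150 mm long along its y axis, 0.23 kg. It starts lying in two V-notches of the wooden rack, centre about 37 mm above the bench; between the notched walls the rack is open for fingers over 66 mm, its floor 8 mm above the bench.
- spare_center (a point): Centre of the shorter steel rod, 16 mm diameter, 100 mm long along y, lying parallel in the same rack, 60 mm from the longer one. Leave it there.
- rack: Fixed wooden rack 100 (x) x 110 (y) mm, notch edges 34.5 mm high; the rods lie along its y at x 30 and x -30 mm, in either order. Origin: centre of its underside.
- pot_a: Small terracotta pot, 64 mm across, 55 mm high, standing in front of the seeder. Bystander; origin at its underside.
- tamper: Wooden tamper, 50 mm square block 18 mm high with a 20 mm knob, 53 mm high in all, standing in front of the seeder. Bystander; origin at its underside.
There are look-alikes about, which are no part of the job. Of the things that look like the part that bears cover_grip, the larger one is meant.

How it is judged:
On the way, in this order (a step that is already met when the one before it is completed fails the run):
1. the cover is slid up until the studs stand in the wide ends of its keyholes, still down on its posts (slid 17 to 27 mm) (x of cover_grip in the frame of deck between 0.017 and 0.027 m and z of cover_grip in the frame of deck between 0.06 and 0.0745 m), for 0.05 s.
2. the cover is lifted off the studs (30 mm clear of its seat) (z of cover_grip in the frame of deck above 0.098 m), for 0.05 s.
3. the cover lies flat and rib up in the middle of the mat (within 35 mm), let go (horizontal distance between cover_grip and mat below 0.035 m and height (world z) of cover_grip below 0.034 m and angle between cover_grip's own z axis and vertical below 0.08 rad and contact force between the fingers and cover below 0.1 N and linear speed of cover below 0.02 m/s), for 0.2 s.
4. the longer rod lies in the V-groove, its end still at least 40 mm from the stop (x of rod_center in the frame of deck between -0.003 and 0.003 m and z of rod_center in the frame of deck between 0.028 and 0.0345 m and angle between the y axis of rod_center and the y axis of deck, either way round below 0.04 rad and y of rod_center in the frame of deck between -0.08 and 0.01 m), for 0.2 s.
5. the longer rod is pushed along the groove until its end touches the stop (within 2.5 mm) (x of rod_center in the frame of deck between -0.003 and 0.003 m and z of rod_center in the frame of deck between 0.028 and 0.0345 m and angle between the y axis of rod_center and the y axis of deck, either way round below 0.04 rad and y of rod_center in the frame of deck above 0.0475 m), for 0.2 s.
At the end, for the whole second after the job is handed in: The longer rod lies along the V-groove (3 mm, 2 degrees), its end at the stop (2.5 mm); the cover lies flat, rib up, within 35 mm of the mat's middle; the shorter rod is still in its place in the rack (12 mm); all is released and at rest (all of step 5 and horizontal distance between cover_grip and mat below 0.035 m and height (world z) of cover_grip below 0.034 m and angle between cover_grip's own z axis and vertical below 0.08 rad and linear speed of each of rod, cover below 0.01 m/s and contact force between the fingers and rod below 0.1 N and contact force between the fingers and cover below 0.1 N and distance of spare_center from where it was at the start of the episode below 0.012 m); the robot touches nothing.
It fails at once if the cover is dropped or thrown (moves faster than 0.8 m/s out of the fingers) (linear speed of cover above 0.8 m/s and contact force between the fingers and cover below 0.2 N).
It fails at once if the longer rod is dropped or thrown (moves faster than 0.8 m/s out of the fingers) (linear speed of rod above 0.8 m/s and contact force between the fingers and rod below 0.2 N).
It fails at once if the shorter rod is taken from its place (30 mm) (distance of spare_center from where it was at the start of the episode above 0.03 m).
It fails at once if the small pot or the tamper in front of the seeder is shoved by more than 20 mm or tipped over (distance of any of pot_a, tamper from where it was at the start of the episode above 0.02 m or angle between any of pot_a, tamper's own z axis and vertical above 0.4 rad).
It also fails if it takes over 64 s, if anything falls off the work surface, if the arm or the gripper's body presses on something with over 40 N, if the wrist force passes 120 N, or if a joint passes its speed limit or range.

## Working session

There is one attempt and no reset: what is moved stays moved. The work goes in short steps, Python scripts to look and compute and a tool call to move; the robot and the scene stay as the last step left them, time stands still between calls to the robot, and variables do not carry over. Pictures are saved under pics/ and viewed, at most 10 in all, crops included, and the job is handed in when it is done.

Besides the shell and the picture viewer there is one more tool, called after "Emit:" as name([rows], argument=value, ...), one row to a line, values as JSON. arm_command: Moves the arm, as the interface text tells. Its arguments: {"type":"object","properties":{"rows":{"type":"array"},"newtons":{"type":"number"}},"required":["rows"]}

```bash
mkdir -p pics; ls
python3 - <<'E'
from station import get_obs,cams,job,bot
import cv2,numpy as np
for n in("side","top"):
    im=cams.read_camera(n); cv2.imwrite(f"pics/{n}0.png",im[:,:,::-1]); p=cams.camera_params(n); print(n,np.round(p["K"],1).tolist(),np.round(p["extrinsics"],4).tolist())
o=get_obs(); print(o["eef_pos"],o["tool_rot"],o["t"],bot.grip_point_offset)
E
```

```text
pics
side [[475.1, 0.0, 249.8], [0.0, 475.1, 185.8], [0.0, 0.0, 1.0]] [[0.9902, -0.1138, 0.0804, 0.4457], [-0.1389, -0.7634, 0.6309, -0.549], [-0.0104, -0.6359, -0.7717, 0.8746], [0.0, 0.0, 0.0, 1.0]]
top [[446.8, 0.0, 255.4], [0.0, 446.8, 189.1], [0.0, 0.0, 1.0]] [[-0.0247, -0.9857, 0.1664, 0.3457], [-0.9996, 0.0271, 0.0126, 0.0505], [-0.0169, -0.1661, -0.986, 1.2075], [0.0, 0.0, 0.0, 1.0]]
[0.22669526 0.63516742 0.19162506] [-8.15886629e-05  1.70549960e-01  9.85348683e-01 -8.23494870e-04] 0.1 0.0187
```

Run:
```python
import cv2,numpy as np
a=[cv2.resize(cv2.imread(f"pics/{n}0.png"),(800,600),interpolation=cv2.INTER_CUBIC) for n in("side","top")]
for n,i in zip(("side","top"),a): cv2.imwrite(f"pics/{n}0b.png",i)
```

```text
(no output)
```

View pics/side0b.png

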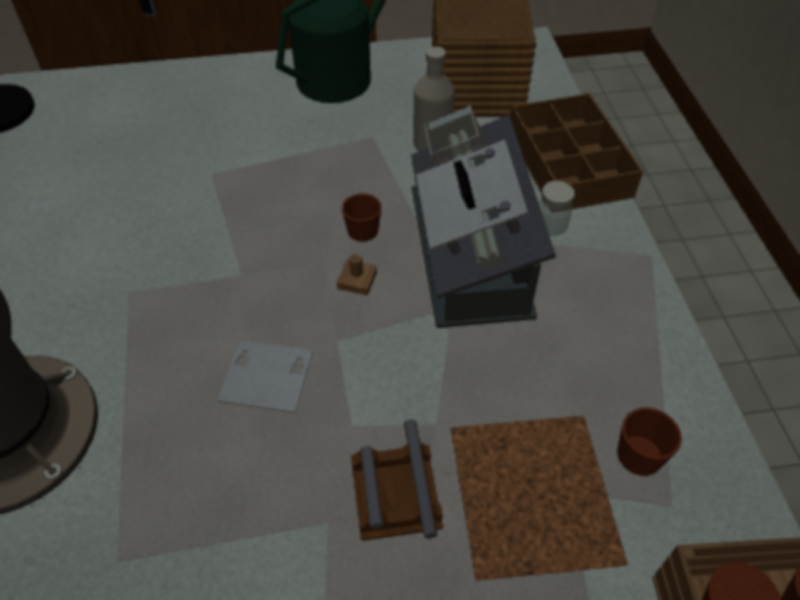

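View pics/top0b.png

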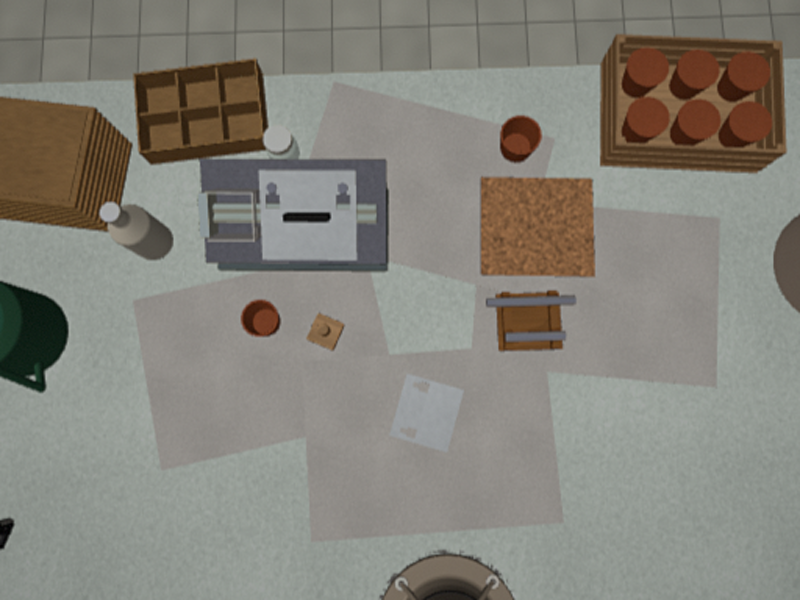

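The side view shows the seeder with its ribbed white cover (rib at about 465,185). It also shows the mat at (540,495), the rack with its longer rod at (420,478) and shorter rod at (372,487), the pot at (362,217) and the tamper at (357,273).
In the top view the rib is at (306,217), the mat at (537,227), the long rod at (531,301) and the short rod at (535,337).
There are two cover candidates: the ribbed plate on the seeder, top (308,215), and a ribless plate on the bench, top (427,413). The seeder one is larger, has the rib and hangs on the studs, so it is the one meant. I'll confirm that in a crop.

```bash
cat > h.py <<'E'
from station import get_obs,cams,job,bot
import cv2,numpy as np
P={n:cams.camera_params(n) for n in("side","top")}
def ray(n,uv):
    p=P[n];E=np.array(p["extrinsics"]);d=E[:3,:3]@np.linalg.solve(np.array(p["K"]),[uv[0],uv[1],1.]);return E[:3,3],d
def onz(n,uv,z):
    o,d=ray(n,uv);return o+d*(z-o[2])/d[2]
def tri(a,b):
    (o1,d1),(o2,d2)=ray("side",a),ray("top",b)
    s=np.linalg.lstsq(np.c_[d1,-d2],o2-o1,rcond=None)[0];p,q=o1+d1*s[0],o2+d2*s[1];return (p+q)/2,np.linalg.norm(p-q)
def pix(n,X):
    p=P[n];c=np.linalg.inv(np.array(p["extrinsics"]))@np.r_[X,1];u=np.array(p["K"])@c[:3];return u[:2]/u[2]
def blob(m,box,k=0):
    x0,y0,x1,y1=box;z=np.zeros(m.shape,np.uint8);z[y0:y1,x0:x1]=m[y0:y1,x0:x1]
    c=sorted(cv2.findContours(z,0,cv2.CHAIN_APPROX_NONE)[0],key=cv2.contourArea)[-1-k];return c
def cen(c):
    m=cv2.moments(c);return np.array([m["m10"],m["m01"]])/m["m00"]
E
python3 - <<'E'
from h import *
S,T=[cv2.imread(f"pics/{n}0.png") for n in("side","top")]
np.set_printoptions(precision=4,suppress=True)
blk=lambda I:(I.max(2)<38).astype(np.uint8)
s=blob(blk(S),(280,95,310,140));t=blob(blk(T),(170,125,225,150))
print("rib",cen(s),cen(t),tri(cen(s),cen(t)),cv2.minAreaRect(t),cv2.minAreaRect(s))
r=cv2.fitLine(t,2,0,.01,.01).ravel();a=onz("top",cen(t)-20*r[:2],.2);b=onz("top",cen(t)+20*r[:2],.2);print("rib dir",(b-a)/np.linalg.norm(b-a))
hsv=lambda I:cv2.cvtColor(I,cv2.COLOR_BGR2HSV)
h=hsv(T);m=((h[...,0]<22)&(h[...,1]>90)).astype(np.uint8)
c=blob(m,(300,105,388,180));print("mat",[onz("top",q,.004)[:2] for q in cv2.boxPoints(cv2.minAreaRect(c))],onz("top",cen(c),.004))
h=h.astype(int);g=((h[...,1]<75)&(h[...,2]<150)&(h[...,0]>90)).astype(np.uint8)
cv2.imwrite("pics/g.png",g*255)
for box in((305,183,375,200),(315,206,368,222)):
    c=blob(g,box);R=cv2.minAreaRect(c);l=cv2.fitLine(c,2,0,.01,.01).ravel()[:2];t_=(c[:,0]-cen(c))@l
    e=[onz("top",cen(c)+l*k,.037) for k in(t_.min()-.5,t_.max()+.5)];print("rod",e,(e[0]+e[1])/2,np.linalg.norm(e[1]-e[0]),R)
def up(I,x,y,w,hh,f):return cv2.resize(I[y:y+hh,x:x+w],None,fx=f,fy=f,interpolation=2)
A=np.vstack([up(T,120,95,135,85,5)[:,:675],np.hstack([up(T,305,180,70,50,4),up(T,240,230,70,50,4)])[:, :560] if 0 else cv2.resize(T[180:230,240:375],(675,170))[:170]])
cv2.imwrite("pics/crop1.png",A);print(A.shape)
E
```

```text
rib [296.9336 118.2337] [195.9182 138.493 ] (array([0.6486, 0.2043, 0.1665]), np.float64(0.0011960767251561815)) ((196.0, 138.5), (3.0, 28.0), 90.0) ((296.88238525390625, 118.0294189453125), (30.074417114257812, 6.063390254974365), 75.96376037597656)
rib dir [-0.0247 -0.9997  0.    ]
mat [array([ 0.7584, -0.0869]), array([ 0.7522, -0.2878]), array([ 0.5758, -0.2753]), array([ 0.5813, -0.0791])] [ 0.6665 -0.1806  0.004 ]
rod [array([ 0.5283, -0.08  ,  0.037 ]), array([ 0.5286, -0.2332,  0.037 ])] [ 0.5285 -0.1566  0.037 ] 0.15323857455961531 ((339.4955749511719, 192.3594970703125), (4.4353346824646, 57.06589126586914), 88.21009063720703)
rod [array([ 0.4687, -0.1114,  0.037 ]), array([ 0.4683, -0.211 ,  0.037 ])] [ 0.4685 -0.1612  0.037 ] 0.09962530475418521 ((342.5, 215.0), (4.0, 37.0), 90.0)
(595, 675, 3)
```

View pics/crop1.png

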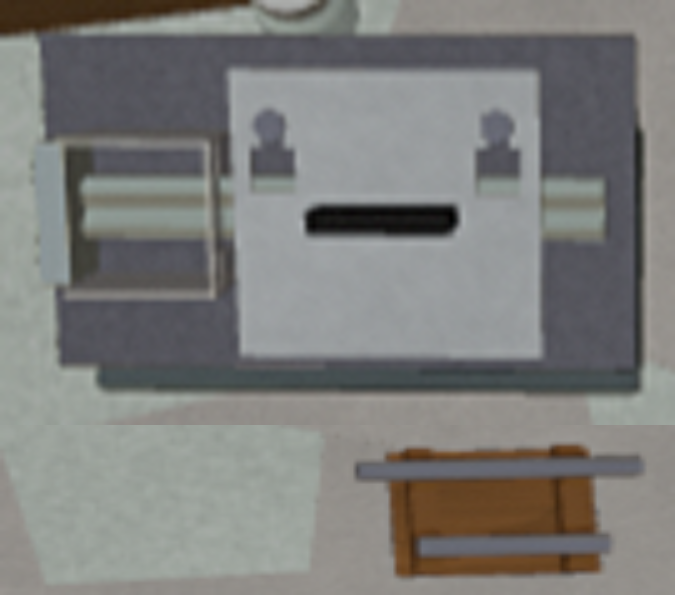

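The crop confirms it. The plate on the seeder carries the black rib (382,219) and its keyholes (270,150) and (497,150) hang on the stud heads. The upper rod in the rack is the longer one. Next I refine the deck pose.

```bash
cat >> h.py <<'E'
a23=np.deg2rad(23)
def Rd(y):
    c,s=np.cos(y),np.sin(y);return np.array([[c,-s,0],[s,c,0],[0,0,1]])@np.array([[np.cos(a23),0,-np.sin(a23)],[0,1,0],[np.sin(a23),0,np.cos(a23)]])
def onplane(n,uv,O,R,h):
    o,d=ray(n,uv);k=R[:,2];p=o+d*((O+h*k-o)@k)/(d@k);return R.T@(p-O)
E
python3 - <<'E'
from h import *
np.set_printoptions(precision=4,suppress=True)
S,T=[cv2.imread(f"pics/{n}0.png") for n in("side","top")]
# plate: white mask per view
def quad(c):
    h=cv2.convexHull(c)
    for e in np.arange(1,20,.5):
        q=cv2.approxPolyDP(h,e,True)
        if len(q)==4:return q[:,0].astype(float)
def refine(c,q): # fit line to contour points near each side, intersect
    L=[]
    for i in range(4):
        a,b=q[i],q[(i+1)%4];d=(b-a)/np.linalg.norm(b-a);v=c[:,0]-a;t=v@d;n=abs(v@[-d[1],d[0]])
        L.append(cv2.fitLine(c[(n<1.8)&(t>4)&(t<np.linalg.norm(b-a)-4)].astype(np.float32),2,0,.01,.01).ravel())
    out=[]
    for i in range(4):
        l,m=L[i-1],L[i];s=np.linalg.solve(np.c_[l[:2],-m[:2]],m[2:]-l[2:]);out.append(l[2:]+s[0]*l[:2])
    return np.array(out)
Q={}
for n,I,box in(("top",T,(160,100,232,170)),("side",S,(262,85,345,160))):
    g=cv2.cvtColor(I,7)[box[1]:box[3],box[0]:box[2]];th,_=cv2.threshold(g,0,255,8)
    m=cv2.morphologyEx((cv2.cvtColor(I,7)>th+ (15 if n=="top" else 0)).astype(np.uint8),2,np.ones((5,5)))
    c=blob(m,box);q=quad(c);Q[n]=refine(c,q);print(n,th,Q[n].tolist(),cv2.contourArea(c))
t=np.array([195.92,138.49]);rt=onz("top",t,.184)
for yaw in (0,.02):
    R=Rd(yaw);O=rt-R@[-.001,-.03,.078];O[2]=.113;print(yaw,"O",O,"rib from side(ht78->)",onplane("side",(296.9,118.2),O,R,.07))
    for n in Q:print(n,[onplane(n,q,O,R,.046) for q in Q[n]])
    for q in((201,160),(386,158),(388,262),(206,265)):print("deck",onplane("top",np.array(q)*.64,O,R,0))
E
```

```text
top 118.0 [[226.47509765625, 109.0], [227.1658477783203, 165.94546508789062], [168.0553436279297, 164.5796356201172], [165.6781005859375, 109.0]] 3081.0
side 70.0 [[262.1798400878906, 120.67219543457031], [322.33953857421875, 88.47570037841797], [336.8828430175781, 135.2734832763672], [262.0324401855469, 159.7457733154297]] 2717.5
0 O [0.6755 0.2317 0.113 ] rib from side(ht78->) [-0.0033 -0.0378  0.07  ]
top [array([ 0.064 , -0.1033,  0.046 ]), array([-0.0752, -0.0989,  0.046 ]), array([-0.0676,  0.0475,  0.046 ]), array([0.0682, 0.0431, 0.046 ])]
side [array([-0.0847,  0.0234,  0.046 ]), array([0.0682, 0.0444, 0.046 ]), array([ 0.0629, -0.1051,  0.046 ]), array([-0.1044, -0.0907,  0.046 ])]
deck [0.0848 0.1441 0.    ]
deck [ 0.0793 -0.1523 -0.    ]
deck [-0.0897 -0.1499 -0.    ]
deck [-0.0862  0.1521  0.    ]
0.02 O [0.6749 0.2324 0.113 ] rib from side(ht78->) [-0.0034 -0.0377  0.07  ]
top [array([ 0.0626, -0.1047,  0.046 ]), array([-0.0765, -0.0977,  0.046 ]), array([-0.066 ,  0.0484,  0.046 ]), array([0.0696, 0.0415, 0.046 ])]
side [array([-0.0836,  0.0242,  0.046 ]), array([0.0696, 0.0422, 0.046 ]), array([ 0.0615, -0.106 ,  0.046 ]), array([-0.1057, -0.0886,  0.046 ])]
deck [ 0.088   0.1415 -0.    ]
deck [ 0.077  -0.1543  0.    ]
deck [-0.092  -0.1488 -0.    ]
deck [-0.0826  0.1526 -0.    ]
```

Deck pose estimate: origin (0.6748, 0.231, 0.113), yaw −0.026. That puts cover_grip near (0.6465, 0.2017, 0.175). The tool stays vertical, so I'll grip the rib on its two end faces, with the fingers closing along y.

Emit:
arm_command([
  [[85, 0, 0, 0.8, 0], [85, 0, 0, 0.8, 0], [85, 0.47, -0.48, 0, 0.5], [85, 0.47, -0.48, 0, 0.5], [85, 0.47, -0.48, 0, 0.5], [85, 0.47, -0.48, 0, 0.5], [85, 0.47, -0.48, 0, 0.5], [85, 0.47, -0.48, 0, 0.5], [85, 0.47, -0.48, 0, 0.5], [85, 0.47, -0.48, 0, 0.46]],
], newtons=30)

```text
t: 1.35
eef_pos: [0.4531, 0.4041, 0.2881]
tool_rot: [-0.0, 0.012, 1.0, -0.0]
contact_force: [0.8, 0.1, -0.1]
gripper_width: 0.995
grasp_force: 0.0
```

Emit:
arm_command([
  [[85, 0.46, -0.48, 0, 0], [85, 0.46, -0.48, 0, 0], [85, 0.46, -0.48, 0, 0], [85, 0.46, -0.48, 0, 0], [85, 0.46, -0.48, 0, 0], [85, 0.46, -0.48, 0, 0], [85, 0.46, -0.48, -0.3, 0], [85, 0, 0, -0.5, 0], [85, 0, 0, 0, 0], [85, 0, 0, 0, 0]],
])

```text
t: 2.6
eef_pos: [0.6457, 0.2047, 0.2413]
tool_rot: [0.0, 0.012, 1.0, 0.0]
contact_force: [0.8, 0.2, 0.9]
gripper_width: 0.995
grasp_force: 0.0
```

Emit:
arm_command([
  [[85, 0, -0.05, -0.3, 0], [85, 0, 0, -0.3, 0], [85, 0, 0, -0.3, 0], [85, 0, 0, -0.1, 0], [85, 0, 0, 0, 0], [85, 0, 0, 0, 0], [85, 0, 0, 0, 0], [85, 0, 0, 0, 0], [85, 0, 0, 0, 0], [85, 0, 0, 0, 0]],
])

```text
t: 3.85
eef_pos: [0.6457, 0.2008, 0.1806]
tool_rot: [0.0, 0.013, 1.0, 0.0]
contact_force: [-0.3, -0.4, 0.7]
gripper_width: 0.993
grasp_force: 0.0
```

Run:
```python
from h import *
print(get_obs()["eef_pos"])
a=cams.read_camera("side")[:,:,::-1];b=cams.read_camera("top")[:,:,::-1]
cv2.imwrite("pics/c2.png",np.vstack([cv2.resize(a[70:170,230:363],(532,400),interpolation=2)[:300],cv2.resize(b[95:170,140:273],(532,300),interpolation=2)]))
```

```text
[0.64566746 0.20076468 0.18056254]
```

View pics/c2.png

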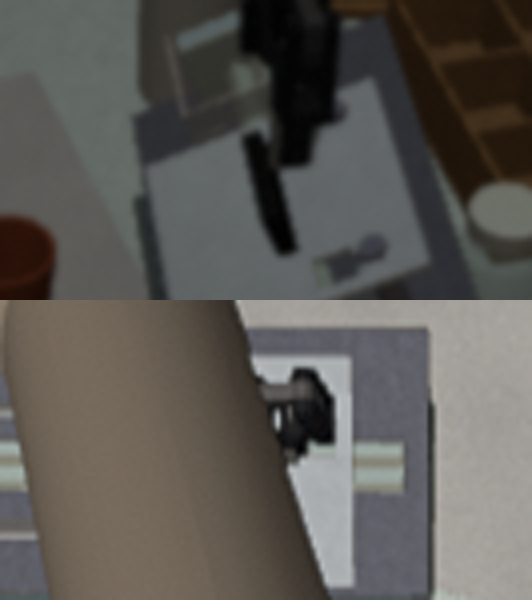

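Side crop: a fingertip shows at (298,155) and the rib runs (255,140)–(290,250). I'll check this against the projected positions.

Run:
```python
from h import *
f=lambda X:np.round((pix("side",X)-[230,70])*4)
e=np.array([.6457,.2008,.1806])
for y in(-.043,-.057,.043,.057):print("tip",y,f(e+[0,y,.013]))
O=np.array([.6748,.231,.113]);R=Rd(-.026)
for p in[(-.007,-.065,.078),(-.007,-.065,.046),(.005,-.065,.078),(-.007,.005,.078),(-.007,.005,.046)]:print("rib",p,f(O+R@p),O+R@p)
```

```text
tip -0.043 [285. 215.]
tip -0.057 [290. 233.]
tip 0.043 [252. 108.]
tip 0.057 [247.  91.]
rib (-0.007, -0.065, 0.078) [262. 221.] [0.63620211 0.1669818  0.18206426]
rib (-0.007, -0.065, 0.046) [281. 259.] [0.64870128 0.16665674 0.15260811]
rib (0.005, -0.065, 0.078) [283. 212.] [0.64724443 0.16669463 0.18675303]
rib (-0.007, 0.005, 0.078) [240. 134.] [0.6380219  0.23695814 0.18206426]
rib (-0.007, 0.005, 0.046) [259. 172.] [0.65052107 0.23663308 0.15260811]
```

Run:
```python
from h import *
e=np.array([.6457,.2008,.1806])
for y in(-.043,-.057):print("top tip crop",(pix("top",e+[0,y,.013])-[140,95])*4,(pix("top",e+[0,y,.08])-[140,95])*4)
a=cams.read_camera("side")[:,:,::-1]
c=cv2.resize(a[0:190,200:390],(760,760),interpolation=2)[160:]
c=cv2.convertScaleAbs(c,alpha=1.8,beta=15);cv2.imwrite("pics/c3.png",c)
```

```text
top tip crop [295.83849348 164.73419838] [282.65328948 130.34323738]
top tip crop [319.61373418 164.05222603] [308.02119663 129.60936205]
```

View pics/c3.png

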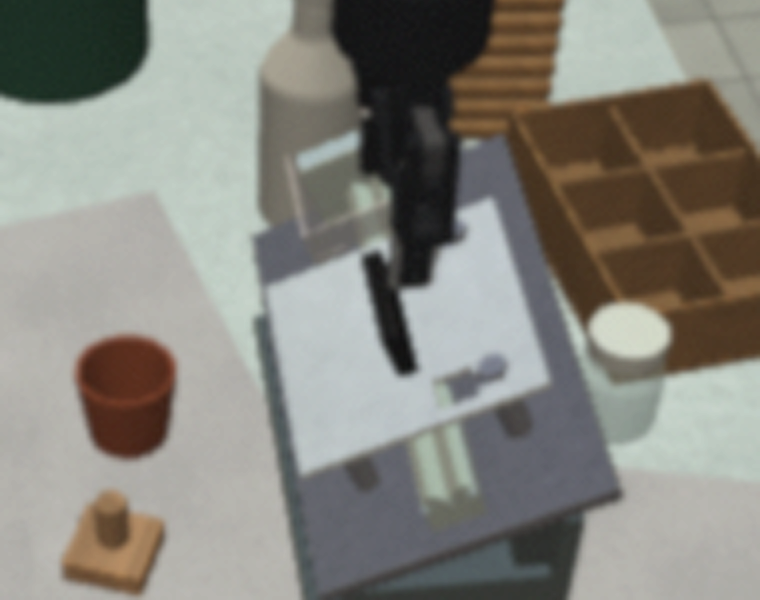

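Run:
```python
from h import *
def ony(n,uv,y):
    o,d=ray(n,uv);return o+d*(y-o[1])/d[1]
for y in(.144,.151,.158):print(ony("side",(303,110.5),y))
print("rib near end bottom",onz("side",(301,133),.1526), "far top",onz("side",(292.5,103.7),.182))
print(tri((303,110.5),(140+290/4,95+160/4)))
b=cams.read_camera("top")[:,:,::-1];c=cv2.resize(b[85:185,130:280],(750,500),interpolation=2);cv2.imwrite("pics/c4.png",cv2.convertScaleAbs(c,alpha=2,beta=20))
```

```text
[0.64279802 0.144      0.24207632]
[0.64478919 0.151      0.23568635]
[0.64678036 0.158      0.22929639]
rib near end bottom [0.65121609 0.17156598 0.1526    ] far top [0.64338543 0.2351229  0.182     ]
(array([0.64259159, 0.15746383, 0.228637  ]), np.float64(0.008391898131194706))
```

View pics/c4.png

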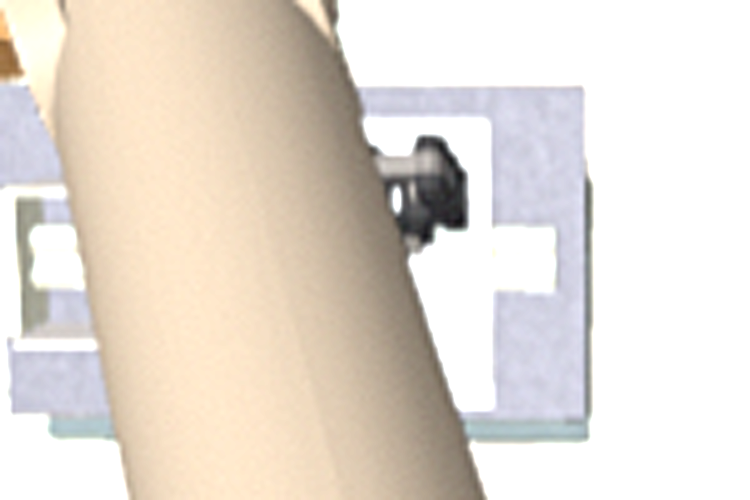

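Side view: the near fingertip at (412,282) stands clear above the rib, and the top view (412,248) shows the fingers open along y. The tips look higher than I computed. I'll descend in steps and measure numerically.

Emit:
arm_command([
  [[85, 0, 0, -0.1, 0], [85, 0, 0, -0.1, 0], [85, 0, 0, -0.1, 0], [85, 0, 0, -0.1, 0], [85, 0, 0, -0.05, 0], [85, 0, 0, 0, 0], [85, 0, 0, 0, 0], [85, 0, 0, 0, 0], [85, 0, 0, 0, 0], [85, 0, 0, 0, 0]],
])

```text
t: 5.3
eef_pos: [0.6457, 0.2008, 0.1536]
tool_rot: [0.0, 0.013, 1.0, 0.0]
contact_force: [0.4, 1.0, 0.4]
gripper_width: 0.998
grasp_force: 0.0
```

Run:
```python
from h import *
np.set_printoptions(precision=4,suppress=True)
a=cams.read_camera("side")[:,:,::-1];b=cams.read_camera("top")[:,:,::-1]
cv2.imwrite("pics/s5.png",a);cv2.imwrite("pics/t5.png",b)
for n,I in(("side",a),("top",b)):
    z=cv2.imread(f"pics/{n}0.png");d=(cv2.absdiff(z,I).max(2)>25).astype(np.uint8)
    print(n)
    if n=="side":
        for r in range(100,136,2):
            c=np.flatnonzero(d[r,280:330]);print(r,(c.min()+280,c.max()+280,len(c)) if len(c) else None)
e=get_obs()["eef_pos"];print(e,[pix("side",e+[x,y,.013]) for x in(-.011,.011) for y in(-.043,-.057)])
c=cv2.resize(a[60:160,240:373],(798,600),interpolation=2);cv2.imwrite("pics/c5.png",cv2.convertScaleAbs(c,alpha=1.8,beta=15))
```

```text
side
100 (np.int64(296), np.int64(312), 17)
102 (np.int64(296), np.int64(312), 17)
104 (np.int64(296), np.int64(312), 17)
106 (np.int64(296), np.int64(312), 17)
108 (np.int64(297), np.int64(312), 16)
110 (np.int64(299), np.int64(312), 14)
112 (np.int64(299), np.int64(308), 10)
114 (np.int64(297), np.int64(307), 9)
116 (np.int64(300), np.int64(307), 8)
118 (np.int64(300), np.int64(307), 8)
120 (np.int64(301), np.int64(306), 6)
122 None
124 None
126 None
128 None
130 None
132 None
134 None
top
[0.6457 0.2008 0.1535] [array([295.1726, 133.5859]), array([296.4995, 138.208 ]), array([305.3474, 132.4994]), array([306.7617, 137.1037])]
```

View pics/c5.png

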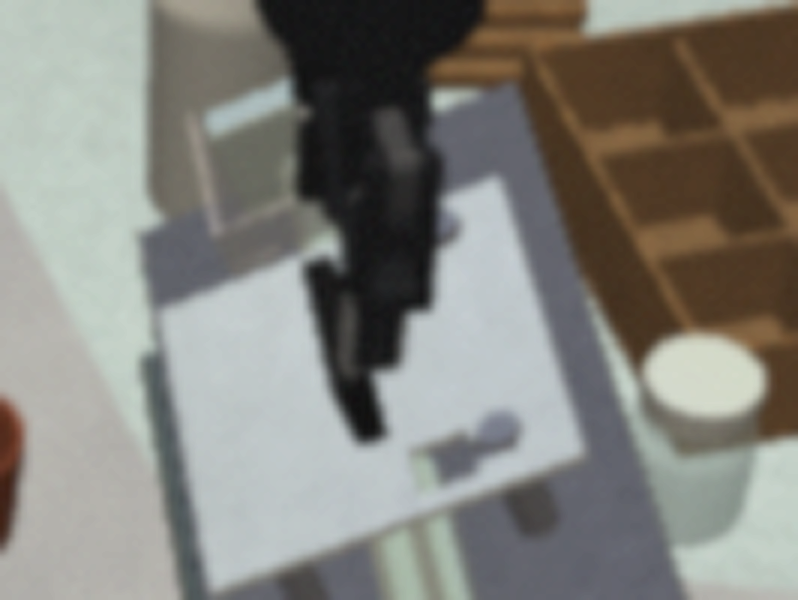

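The near fingertip is at (378,365), above the plate, and the far one is near (325,210). Both are about 13 px higher than nominal. I'll feel downwards slowly.

Emit:
arm_command([
  [[85, 0, 0, -0.02, 0], [85, 0, 0, -0.02, 0], [85, 0, 0, -0.02, 0], [85, 0, 0, -0.02, 0], [85, 0, 0, -0.02, 0], [85, 0, 0, -0.02, 0], [85, 0, 0, -0.02, 0], [85, 0, 0, 0, 0], [85, 0, 0, 0, 0], [85, 0, 0, 0, 0]],
])

```text
t: 6.65
eef_pos: [0.6457, 0.2007, 0.1452]
tool_rot: [0.0, 0.013, 1.0, 0.0]
contact_force: [-0.0, -0.2, -0.3]
gripper_width: 0.996
grasp_force: 0.0
```

Run:
```python
from h import *
np.set_printoptions(precision=4,suppress=True)
a=cams.read_camera("side")[:,:,::-1];z=cv2.imread("pics/side0.png");d=(cv2.absdiff(z,a).max(2)>25).astype(np.uint8)
for r in range(112,140,1):
    c=np.flatnonzero(d[r,285:330]);print(r,(c.min()+285,c.max()+285,len(c)) if len(c) else None,end=" ")
o=get_obs();print(o["eef_pos"],o["contact_force"],o["q"])
print([n for n in dir(bot) if n[0]!="_"])
```

```text
112 (np.int64(299), np.int64(311), 13) 113 (np.int64(299), np.int64(311), 13) 114 (np.int64(300), np.int64(311), 12) 115 (np.int64(300), np.int64(309), 10) 116 (np.int64(300), np.int64(307), 8) 117 (np.int64(300), np.int64(307), 8) 118 (np.int64(300), np.int64(307), 8) 119 (np.int64(301), np.int64(306), 6) 120 (np.int64(301), np.int64(306), 6) 121 (np.int64(301), np.int64(306), 6) 122 (np.int64(301), np.int64(306), 6) 123 (np.int64(302), np.int64(306), 5) 124 (np.int64(302), np.int64(305), 4) 125 None 126 None 127 None 128 None 129 None 130 None 131 None 132 None 133 None 134 None 135 None 136 None 137 None 138 None 139 None [0.6457 0.2008 0.1452] [ 0.2294 -0.3098  0.0042] [-0.5254  0.5257  0.1886  1.6073 -0.1108  1.019   1.2412]
['PlanningError', 'grip_point_offset']
```

Emit:
arm_command([
  [[85, 0, 0, -0.02, 0], [85, 0, 0, -0.02, 0], [85, 0, 0, -0.02, 0], [85, 0, 0, -0.02, 0], [85, 0, 0, 0, 0], [85, 0, 0, 0, 0], [85, 0, 0, 0, 0], [85, 0, 0, 0, 0], [85, 0, 0, 0, 0], [85, 0, 0, 0, 0]],
])

```text
t: 7.95
eef_pos: [0.6457, 0.2008, 0.1403]
tool_rot: [-0.0, 0.013, 1.0, 0.0]
contact_force: [0.0, -0.0, 0.0]
gripper_width: 0.99
grasp_force: 0.0
```

Run:
```python
from h import *
np.set_printoptions(precision=4,suppress=True)
a=cams.read_camera("side")[:,:,::-1];z=cv2.imread("pics/side0.png")
cv2.imwrite("pics/s6.png",a)
o=get_obs();print(o["eef_pos"],o["contact_force"])
c=cv2.resize(a[80:160,260:360],(750,600),interpolation=2);cv2.imwrite("pics/c6.png",cv2.convertScaleAbs(c,alpha=2.2,beta=25))
```

```text
[0.6457 0.2008 0.1403] [ 0.3426  1.0394 -0.0673]
```

View pics/c6.png

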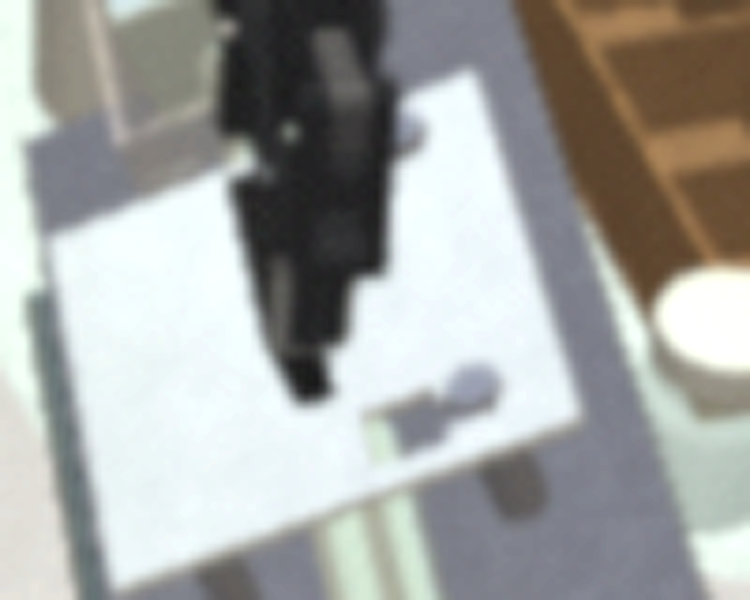

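The fingertip is at about (310,345), still well above the plate, and the rib's near end is at (310,402). There is no contact force. I'll carry on down.

Emit:
arm_command([
  [[85, 0, 0, -0.04, 0], [85, 0, 0, -0.04, 0], [85, 0, 0, -0.04, 0], [85, 0, 0, -0.04, 0], [85, 0, 0, -0.04, 0], [85, 0, 0, 0, 0], [85, 0, 0, 0, 0], [85, 0, 0, 0, 0], [85, 0, 0, 0, 0], [85, 0, 0, 0, 0]],
])

```text
t: 9.25
eef_pos: [0.6457, 0.2007, 0.1284]
tool_rot: [0.0, 0.013, 1.0, 0.0]
contact_force: [-0.0, 0.2, 0.7]
gripper_width: 0.996
grasp_force: 0.0
```

```bash
cat > tip.py <<'E'
from h import *
np.set_printoptions(precision=4,suppress=True)
a=cams.read_camera("side")[:,:,::-1];z=cv2.imread("pics/side0.png");d=(cv2.absdiff(z,a).max(2)>25).astype(np.uint8)
print([(r,int(c.min()+285),int(c.max()+285)) for r in range(112,150) if len(c:=np.flatnonzero(d[r,285:330]))])
m=(a.max(2)<38).astype(np.uint8);c=blob(m,(285,60,330,160))[:,0];print("lowest black",c[c[:,1].argmax()])
o=get_obs();print(o["eef_pos"],o["contact_force"])
E
python3 tip.py
```

```text
[(112, 299, 311), (113, 299, 311), (114, 299, 311), (115, 300, 311), (116, 300, 311), (117, 300, 310), (118, 300, 311), (119, 301, 310), (120, 301, 310), (121, 301, 309), (122, 301, 307), (123, 302, 306), (124, 297, 306), (125, 302, 306), (126, 302, 306), (127, 303, 306), (128, 303, 305), (129, 296, 305), (130, 296, 304)]
lowest black [299 132]
[0.6457 0.2008 0.1283] [ 0.5289  0.0643 -0.6487]
```

Emit:
arm_command([
  [[85, 0, 0, -0.04, 0], [85, 0, 0, -0.04, 0], [85, 0, 0, -0.04, 0], [85, 0, 0, -0.04, 0], [85, 0, 0, -0.03, 0], [85, 0, 0, 0, 0], [85, 0, 0, 0, 0], [85, 0, 0, 0, 0], [85, 0, 0, 0, 0], [85, 0, 0, 0, 0]],
])

```text
t: 10.55
eef_pos: [0.6457, 0.2008, 0.117]
tool_rot: [0.0, 0.013, 1.0, 0.0]
contact_force: [-1.1, 0.4, -0.4]
gripper_width: 0.993
grasp_force: 0.0
```

```bash
python3 tip.py
```

```text
[(112, 299, 311), (113, 299, 311), (114, 299, 311), (115, 300, 310), (116, 300, 310), (117, 300, 310), (118, 300, 310), (119, 301, 310), (120, 301, 310), (121, 301, 310), (122, 302, 310), (123, 302, 310), (124, 302, 310), (125, 302, 309), (126, 302, 307), (127, 303, 306), (128, 295, 305), (129, 295, 305), (130, 295, 305), (131, 295, 305), (132, 295, 305), (133, 295, 305), (134, 296, 303)]
lowest black [297 133]
[0.6457 0.2008 0.1169] [-0.398  -0.0826 -0.0583]
```

Emit:
arm_command([
  [[85, 0, 0, -0.03, 0], [85, 0, 0, -0.03, 0], [85, 0, 0, -0.03, 0], [85, 0, 0, -0.03, 0], [85, 0, 0, 0, 0], [85, 0, 0, 0, 0], [85, 0, 0, 0, 0], [85, 0, 0, 0, 0], [85, 0, 0, 0, 0], [85, 0, 0, 0, 0]],
])

```text
t: 11.85
eef_pos: [0.6457, 0.2007, 0.1097]
tool_rot: [0.0, 0.013, 1.0, 0.0]
contact_force: [-1.4, -0.8, 0.6]
gripper_width: 0.997
grasp_force: 0.0
```

```bash
python3 tip.py|tail -3
```

```text
[(112, 299, 311), (113, 299, 310), (114, 299, 310), (115, 300, 310), (116, 300, 310), (117, 300, 310), (118, 300, 310), (119, 301, 310), (120, 301, 310), (121, 301, 310), (122, 302, 310), (123, 302, 310), (124, 302, 310), (125, 302, 310), (126, 303, 310), (127, 303, 309), (128, 295, 308), (129, 295, 306), (130, 295, 305), (131, 295, 305), (132, 295, 305), (133, 295, 305), (134, 295, 305), (135, 295, 305), (136, 295, 304), (137, 296, 301)]
lowest black [297 136]
[0.6457 0.2007 0.1097] [-0.2467  0.0357  0.2436]
```

Emit:
arm_command([
  [[75, 0, 0, 0, 0], [75, 0, 0, 0, 0], [70, 0, 0, 0, 0], [66, 0, 0, 0, 0], [60, 0, 0, 0, 0], [60, 0, 0, 0, 0], [60, 0, 0, 0, 0], [60, 0, 0, 0, 0], [60, 0, 0, 0, 0], [60, 0, 0, 0, 0]],
], newtons=30)

```text
t: 13.15
eef_pos: [0.6457, 0.2012, 0.1101]
tool_rot: [0.0, 0.013, 1.0, 0.0]
contact_force: [-1.8, 0.8, 5.2]
gripper_width: 0.819
grasp_force: 35.1
```

```bash
python3 tip.py|tail -3
```

```text
[(112, 289, 310), (113, 299, 310), (114, 299, 310), (115, 300, 310), (116, 300, 310), (117, 300, 310), (118, 300, 310), (119, 301, 309), (120, 301, 309), (121, 301, 309), (122, 302, 309), (123, 302, 309), (124, 302, 309), (125, 302, 309), (126, 295, 308), (127, 294, 308), (128, 294, 305), (129, 294, 304), (130, 294, 304), (131, 294, 298), (132, 294, 298), (133, 294, 304), (134, 294, 304), (135, 295, 303), (136, 295, 301)]
lowest black [296 135]
[0.6457 0.2012 0.1101] [-1.2615  2.1129  5.2481]
```

Rib gripped: the opening is 69.9 mm and the force 35 N. Now slide it 22 mm up the slope.

Emit:
arm_command([
  [[60, 0, 0, 0, 0], [60, 0.043, -0.001, 0.018, 0], [60, 0.043, -0.001, 0.018, 0], [60, 0.043, -0.001, 0.018, 0], [60, 0.043, -0.001, 0.018, 0], [60, 0.043, -0.001, 0.018, 0], [60, 0.043, -0.001, 0.018, 0], [60, 0.043, -0.001, 0.018, 0], [60, 0.043, -0.001, 0.018, 0], [60, 0, 0, 0, 0]],
], newtons=50)

```text
t: 14.45
eef_pos: [0.6645, 0.2003, 0.1174]
tool_rot: [-0.002, 0.013, 1.0, -0.0]
contact_force: [-4.9, 0.7, 2.2]
gripper_width: 0.81
grasp_force: 56.7
```

Run:
```python
from h import *
a=cams.read_camera("side")[:,:,::-1];cv2.imwrite("pics/s7.png",a)
c=np.hstack([cv2.resize(cv2.imread("pics/side0.png")[75:165,255:350],(380,360),interpolation=2),cv2.resize(a[75:165,255:350],(380,360),interpolation=2)]);cv2.imwrite("pics/c7.png",cv2.convertScaleAbs(c,alpha=2,beta=20))
print(get_obs()["contact_force"],get_obs()["eef_pos"])
```

```text
[-6.14992598  0.72165797  2.53522211] [0.66455602 0.20029197 0.11743471]
```

View pics/c7.png

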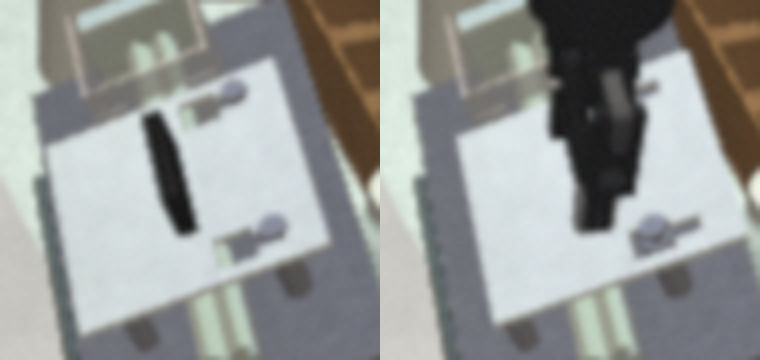

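The stud head (655,232) stands in the keyhole's wide end. A small extra slide for margin, then lift square to the deck.

Emit:
arm_command([
  [[60, 0.02, 0, 0.008, 0], [60, 0, 0, 0, 0], [60, 0, 0, 0, 0], [60, -0.035, 0, 0.083, 0], [60, -0.049, 0, 0.115, 0], [60, -0.049, 0, 0.115, 0], [60, -0.049, 0, 0.115, 0], [60, -0.049, 0, 0.115, 0], [60, -0.049, 0, 0.115, 0], [60, 0, 0, 0.2, 0]],
])

```text
t: 15.75
eef_pos: [0.6501, 0.2002, 0.1706]
tool_rot: [-0.0, 0.013, 1.0, -0.0]
contact_force: [0.2, -0.6, -2.4]
gripper_width: 0.807
grasp_force: 57.0
```

Emit:
arm_command([
  [[60, 0, -0.2, 0.3, 0], [60, 0, -0.4, 0.3, 0], [60, 0, -0.6, 0, 0], [60, 0.05, -0.7, 0, 0], [60, 0.05, -0.8, 0, 0], [60, 0.05, -0.8, 0, 0], [60, 0.05, -0.8, 0, 0], [60, 0.05, -0.7, 0, 0], [60, 0, -0.6, 0, 0], [60, 0, -0.3, 0, 0]],
])

```text
t: 17.0
eef_pos: [0.6647, -0.159, 0.2076]
tool_rot: [0.0, 0.016, 1.0, -0.001]
contact_force: [0.5, -0.1, -1.8]
gripper_width: 0.808
grasp_force: 57.2
```

Run:
```python
from h import *
np.set_printoptions(precision=4,suppress=True)
a=cams.read_camera("side")[:,:,::-1];b=cams.read_camera("top")[:,:,::-1]
cv2.imwrite("pics/s8.png",a);cv2.imwrite("pics/t8.png",b)
o=get_obs();print(o["eef_pos"],o["contact_force"],o["gripper_width"],o["grasp_force"])
c=np.vstack([cv2.resize(a[150:384,230:430],(342,400))[:300] if 0 else cv2.resize(a[140:384,250:430],(405,300)[:2]),cv2.resize(b[70:260,240:430],(405,300))]);cv2.imwrite("pics/c8.png",cv2.convertScaleAbs(c,alpha=1.6,beta=10))
```

```text
[ 0.6649 -0.1577  0.2071] [-0.4848 -0.4124 -1.6783] 0.8103731712233352 57.21985638141632
```

View pics/c8.png

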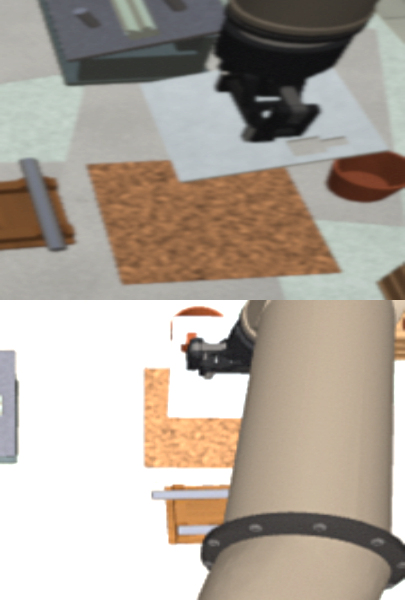

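The cover is held over the mat. Side crop corners of the plate: (142,85), (182,180), (388,150); the top crop shows its +y edge at x = 168. From those I'll triangulate the cover's true height against the TCP.

Run:
```python
from h import *
np.set_printoptions(precision=4,suppress=True)
print(tri((313.1,209.1),(318.9,144.7)),tri((416.7,164.4),(318.9,80.1)))
a=cv2.imread("pics/s8.png");g=cv2.cvtColor(a,7);h=cv2.cvtColor(a,cv2.COLOR_BGR2HSV)
print([ (n,pix("side",np.array([x,y,z]))) for n,x,y,z in(("edge if z=.215",.602,-.232,.215),("if .175",.602,-.232,.175))])
```

```text
(array([ 0.6117, -0.0834,  0.2228]), np.float64(0.003225747437036328)) (array([ 0.7521, -0.0832,  0.3056]), np.float64(0.04205900018089927))
[('edge if z=.215', array([327.1804, 290.9405])), ('if .175', array([324.2663, 302.6851]))]
```

Emit:
arm_command([
  [[60, 0, -0.2, -0.3, 0], [60, 0.03, -0.2, -0.5, 0], [60, 0, 0, -0.6, 0], [60, 0, 0, -0.6, 0], [60, 0, 0, -0.5, 0], [60, 0, 0, -0.4, 0], [60, 0, 0, -0.2, 0], [60, 0, 0, -0.1, 0], [60, 0, 0, 0, 0], [60, 0, 0, 0, 0]],
])

```text
t: 18.35
eef_pos: [0.6683, -0.1779, 0.0154]
tool_rot: [0.001, 0.013, 1.0, -0.0]
contact_force: [0.3, -0.4, -1.9]
gripper_width: 0.81
grasp_force: 57.2
```

```bash
cat > mark.py <<'E'
from h import *
np.set_printoptions(precision=4,suppress=True)
import sys
n=sys.argv[1]
for c in("side","top"):cv2.imwrite(f"pics/{c}{n}.png",cams.read_camera(c)[:,:,::-1])
o=get_obs();print(o["eef_pos"],o["contact_force"],o["torque"],o["gripper_width"],o["grasp_force"],o["t"])
a=cv2.imread(f"pics/side{n}.png")
h=cv2.cvtColor(a,cv2.COLOR_BGR2HSV);m=((h[...,1]<50)&(h[...,2]>75)).astype(np.uint8)
z=cv2.cvtColor(cv2.imread("pics/side0.png"),cv2.COLOR_BGR2HSV)
mat0=((z[...,0]<22)&(z[...,1]>90)).astype(np.uint8)
mat0=cv2.morphologyEx(mat0,cv2.MORPH_CLOSE,np.ones((7,7)))
mm=np.zeros_like(m);cv2.drawContours(mm,[blob(mat0,(285,262,405,372))],-1,1,-1)
w=m&mm;ys,xs=np.nonzero(w);print("white over mat: rows",ys.min(),ys.max(),"cols",xs.min(),xs.max(),w.sum(),mm.sum())
for x in range(300,400,15):
    r=np.flatnonzero(w[:,x]);print(x,(r.max() if len(r) else None),end="; ")
E
python3 mark.py 9
```

```text
[ 0.6681 -0.1779  0.0152] [ 0.2867 -0.036  -2.1055] [ 0.0561 -0.0032 -0.061 ] 0.811603042618332 57.17076301574707 18.45
white over mat: rows 270 347 cols 307 391 3295 8925
300 None; 315 315; 330 345; 345 341; 360 337; 375 334; 390 330;
```

Emit:
arm_command([
  [[60, 0, 0, -0.05, 0], [60, 0, 0, -0.05, 0], [60, 0, 0, -0.05, 0], [60, 0, 0, -0.05, 0], [60, 0, 0, -0.05, 0], [60, 0, 0, -0.05, 0], [60, 0, 0, -0.05, 0], [60, 0, 0, -0.05, 0], [60, 0, 0, -0.05, 0], [60, 0, 0, 0, 0]],
], newtons=25)

```text
t: 19.7
eef_pos: [0.6689, -0.1778, -0.0114]
tool_rot: [0.001, 0.013, 1.0, -0.0]
contact_force: [0.2, 0.6, 5.6]
gripper_width: 0.808
grasp_force: 58.2
```

```bash
python3 mark.py 10
```

```text
[ 0.6688 -0.1778 -0.0114] [0.2439 0.82   5.522 ] [ 0.0854  0.3579 -0.1137] 0.8057912964109316 58.212777972221375 19.8
white over mat: rows 273 352 cols 306 393 3487 8925
300 None; 315 329; 330 350; 345 346; 360 343; 375 339; 390 335;
```

Emit:
arm_command([
  [[68.5, 0, 0, 0, 0], [68.5, 0, 0, 0, 0], [68.5, 0, 0, -0.04, 0], [68.5, 0, 0, -0.04, 0], [68.5, 0, 0, -0.04, 0], [68.5, 0, 0, 0, 0], [68.5, 0, 0, 0, 0], [68.5, 0, 0, 0, 0], [68.5, 0, 0, 0, 0], [68.5, 0, 0, 0, 0]],
], newtons=20)

```text
t: 21.05
eef_pos: [0.6731, -0.178, -0.0163]
tool_rot: [0.005, 0.013, 1.0, -0.001]
contact_force: [5.0, 1.2, 10.1]
gripper_width: 0.807
grasp_force: 59.4
```

```bash
python3 mark.py 11
```

```text
[ 0.673  -0.1779 -0.0163] [5.6599 1.3989 9.5388] [ 0.1352 -0.6291 -0.0503] 0.8113830748378205 59.43672716617584 21.15
white over mat: rows 273 352 cols 306 393 3527 8925
300 None; 315 328; 330 350; 345 347; 360 344; 375 341; 390 337;
```

Emit:
arm_command([
  [[69.3, 0, 0, 0, 0], [69.3, 0, 0, 0, 0], [69.3, 0, 0, 0, 0], [69.3, 0, 0, 0, 0], [69.3, 0, 0, 0, 0], [69.3, 0, 0, 0, 0], [69.3, 0, 0, 0, 0], [69.3, 0, 0, 0, 0], [69.3, 0, 0, 0, 0], [69.3, 0, 0, 0, 0]],
], newtons=20)

```text
t: 22.4
eef_pos: [0.673, -0.1779, -0.0165]
tool_rot: [0.005, 0.013, 1.0, -0.001]
contact_force: [5.7, 0.3, 9.2]
gripper_width: 0.814
grasp_force: 38.2
```

Emit:
arm_command([
  [[69.6, 0, 0, 0, 0], [69.6, 0, 0, 0, 0], [69.7, 0.03, 0, -0.05, 0], [69.7, 0.03, 0, -0.05, 0], [69.7, 0.03, 0, -0.05, 0], [69.7, 0, 0, 0, 0], [69.7, 0, 0, 0, 0], [69.7, 0, 0, 0, 0], [69.7, 0, 0, 0, 0], [69.7, 0, 0, 0, 0]],
], newtons=20)

```text
t: 23.65
eef_pos: [0.6726, -0.1777, -0.0291]
tool_rot: [-0.0, 0.013, 1.0, 0.0]
contact_force: [0.0, -0.2, -2.4]
gripper_width: 0.814
grasp_force: 16.1
```

```bash
python3 mark.py 12
```

```text
[ 0.6728 -0.1777 -0.0289] [ 0.291  -0.4558 -2.239 ] [ 0.015   0.0353 -0.0147] 0.8165780183834046 16.133958399295807 23.75
white over mat: rows 276 352 cols 303 392 3598 8925
300 None; 315 343; 330 351; 345 348; 360 346; 375 344; 390 342;
```

Emit:
arm_command([
  [[69.7, 0, 0, -0.02, 0], [69.7, 0, 0, -0.02, 0], [69.7, 0, 0, -0.02, 0], [69.7, 0, 0, -0.02, 0], [69.7, 0, 0, -0.02, 0], [69.7, 0, 0, 0, 0], [69.7, 0, 0, 0, 0], [69.7, 0, 0, 0, 0], [69.7, 0, 0, 0, 0], [69.7, 0, 0, 0, 0]],
])

```text
t: 25.0
eef_pos: [0.6729, -0.1778, -0.0349]
tool_rot: [-0.0, 0.013, 1.0, -0.0]
contact_force: [2.0, 0.2, 2.1]
gripper_width: 0.818
grasp_force: 16.5
```

```bash
python3 mark.py 13
```

```text
[ 0.6729 -0.1778 -0.0349] [ 2.7558 -0.7712  1.297 ] [-0.0769 -0.1962  0.0482] 0.8183881425861356 16.546093225479126 25.1
white over mat: rows 277 353 cols 302 390 3530 8925
300 None; 315 348; 330 351; 345 349; 360 347; 375 346; 390 344;
```

Emit:
arm_command([
  [[69.8, 0, 0, -0.02, 0], [69.8, 0, 0, -0.02, 0], [69.8, 0, 0, 0, 0], [69.9, 0, 0, 0, 0], [70.1, 0, 0, 0, 0], [71, 0, 0, 0, 0], [74, 0, 0, 0, 0], [80, 0, 0, 0, 0], [85, 0, 0, 0, 0], [85, 0, 0, 0, 0]],
])

```text
t: 26.35
eef_pos: [0.6729, -0.1777, -0.0373]
tool_rot: [-0.0, 0.013, 1.0, 0.0]
contact_force: [0.4, 0.4, 0.9]
gripper_width: 0.992
grasp_force: 0.0
```

```bash
python3 mark.py 14
```

```text
[ 0.6729 -0.1777 -0.0373] [ 0.018   0.5077 -0.2695] [0.0181 0.0704 0.0177] 0.9923850290478592 0.0 26.45
white over mat: rows 277 353 cols 302 390 3456 8925
300 None; 315 349; 330 351; 345 349; 360 348; 375 346; 390 343;
```

The cover is on the mat and released. I'll rise, turn the gripper and go over the long rod.

Emit:
arm_command([
  [[85, 0, 0, 0.3, 0], [85, 0, 0, 0.4, 0], [85, 0, 0, 0.5, -1], [85, 0, 0, 0.4, -1], [85, -0.4, 0.06, 0, -1], [85, -0.4, 0.06, 0, -1], [85, -0.4, 0.06, 0, -1], [85, -0.4, 0.06, 0, -1], [85, -0.4, 0.06, 0, -1], [85, -0.4, 0.06, 0, -1]],
])

```text
t: 27.7
eef_pos: [0.5288, -0.1561, 0.06]
tool_rot: [0.001, 0.328, 0.945, 0.0]
contact_force: [-0.0, -0.7, -0.0]
gripper_width: 0.993
grasp_force: 0.0
```

Emit:
arm_command([
  [[36, 0, 0, 0, -1], [36, 0, 0, 0, -1], [36, 0, 0, 0, -1], [36, 0, 0, 0, -1], [36, 0, 0, 0, -1], [36, 0, 0, 0, -1], [36, 0, 0, 0, -1], [36, 0, 0, 0, -1], [36, 0, 0, 0, -1], [36, 0, 0, 0, -1]],
])

```text
t: 28.95
eef_pos: [0.5296, -0.156, 0.06]
tool_rot: [0.0, 0.67, 0.742, 0.001]
contact_force: [0.7, -1.2, -0.1]
gripper_width: 0.421
grasp_force: 0.0
```

```bash
python3 mark.py 15;python3 - <<'E'
from h import *
# rod ends in side view now vs start; tips
o=get_obs();print(o["tool_rot"],o["q"])
e=o["eef_pos"]
a=cv2.imread("pics/side15.png");z=cv2.imread("pics/side0.png")
print("cover hull rect", )
h=cv2.cvtColor(a,cv2.COLOR_BGR2HSV);d=(a.max(2)<38).astype(np.uint8);c=blob(d,(200,200,330,345))[:,0]
print("black low pts",c[np.argsort(-c[:,1])[:6]].tolist(),[pix("side",e+[x,0,.045]) for x in(-.03,-.02,.02,.03)])
E
```

```text
[ 0.5295 -0.156   0.0598] [ 0.4584 -0.2136 -0.1891] [-0.034   0.0104  0.0263] 0.4192161489686744 0.0 29.05
white over mat: rows 273 353 cols 302 390 4681 8925
300 None; 315 349; 330 351; 345 349; 360 348; 375 346; 390 343; [4.42907493e-04 6.69236067e-01 7.43049413e-01 6.78323756e-04] [-0.31211763  0.5174866   0.63490497  1.99844736 -0.44028573  0.76179213
  0.68989368]
cover hull rect
black low pts [[256, 295], [255, 294], [257, 294], [254, 293], [257, 293], [254, 292]] [array([253.5270689 , 288.75376798]), array([259.07634002, 288.01811536]), array([281.1684732 , 285.08941801]), array([286.66541739, 284.36070223])]
```

Emit:
arm_command([
  [[36, -0.015, 0, 0, -1], [36, 0, 0, 0, -0.3], [36, 0, 0, -0.3, 0], [36, 0, 0, -0.3, 0], [36, 0, 0, -0.3, 0], [36, 0, 0, -0.2, 0], [36, 0, 0, -0.12, 0], [36, 0, 0, -0.08, 0], [36, 0, 0, 0, 0], [36, 0, 0, 0, 0]],
])

```text
t: 30.3
eef_pos: [0.5284, -0.1563, -0.0189]
tool_rot: [0.0, 0.707, 0.707, 0.0]
contact_force: [0.5, 0.5, -0.5]
gripper_width: 0.422
grasp_force: 0.0
```

Emit:
arm_command([
  [[26, 0, 0, 0, 0], [18, 0, 0, 0, 0], [10, 0, 0, 0, 0], [10, 0, 0, 0, 0], [10, 0, 0, 0, 0], [10, 0, 0, 0, 0], [10, 0, 0, 0, 0], [10, 0, 0, 0, 0], [10, 0, 0, 0, 0], [10, 0, 0, 0, 0]],
], newtons=40)

```text
t: 31.55
eef_pos: [0.528, -0.1561, -0.019]
tool_rot: [-0.0, 0.707, 0.707, 0.0]
contact_force: [-2.3, 1.6, 6.4]
gripper_width: 0.171
grasp_force: 38.9
```

Rod gripped. I'll lift it, then refine the groove position from the uncovered rail while carrying.

Emit:
arm_command([
  [[10, 0, 0, 0.2, 0], [10, 0, 0, 0.4, 0], [10, 0, 0, 0.6, 0], [10, 0, 0, 0.7, 0], [10, 0.1, 0.3, 0.7, 0], [10, 0.2, 0.5, 0.4, 0], [10, 0.3, 0.6, 0.2, 0], [10, 0.3, 0.6, 0, 0], [10, 0.3, 0.6, 0, 0], [10, 0.2, 0.5, 0, 0]],
])

```text
t: 32.8
eef_pos: [0.6123, 0.0317, 0.1728]
tool_rot: [-0.0, 0.706, 0.708, -0.0]
contact_force: [-0.5, -0.7, -2.3]
gripper_width: 0.17
grasp_force: 39.3
```

```bash
python3 mark.py 16;python3 - <<'E'
from h import *
np.set_printoptions(precision=4,suppress=True)
O=np.array([.6748,.231,.113]);R=Rd(-.026)
for n in("side","top"):
  for k in(15,16):
    I=cv2.imread(f"pics/{n}{k}.png");g=cv2.cvtColor(I,7)
    # samples across rail at several deck y: bright run along deck x at z=28.5
    for y in(-.12,-.1,-.08,-.065,.015,.03):
        xs=np.arange(-.035,.0355,.0005);v=np.array([g[tuple(np.round(pix(n,O+R@[x,y,.0285])[::-1]).astype(int))] for x in xs],float)
        t=(v.max()+np.median(v[:20]))/2;b=xs[v>t];print(n,k,y,"max",v.max(),"base",np.median(v[:20]),"run",b.min(),b.max(),"mid",(b.min()+b.max())/2)
E
```

```text
[0.6129 0.0353 0.1723] [ 0.1548  0.3769 -3.5793] [ 0.0761 -0.0103  0.0437] 0.1702222631722608 39.33544099330902 32.9
white over mat: rows 273 353 cols 302 390 4649 8925
300 None; 315 350; 330 351; 345 349; 360 348; 375 346; 390 343; side 15 -0.12 max 61.0 base 48.0 run 0.02650000000000005 0.03500000000000006 mid 0.030750000000000055
side 15 -0.1 max 59.0 base 53.0 run 0.028000000000000053 0.03250000000000006 mid 0.030250000000000055
side 15 -0.08 max 60.0 base 59.0 run -0.035 -0.0345 mid -0.03475
side 15 -0.065 max 69.0 base 62.0 run 0.03400000000000006 0.03500000000000006 mid 0.03450000000000006
side 15 0.015 max 107.0 base 46.0 run -0.00899999999999998 0.015000000000000041 mid 0.0030000000000000304
side 15 0.03 max 109.0 base 51.0 run -0.011499999999999982 0.015500000000000042 mid 0.0020000000000000295
side 16 -0.12 max 95.0 base 50.0 run 0.004000000000000031 0.012500000000000039 mid 0.008250000000000035
side 16 -0.1 max 64.0 base 46.0 run -0.026499999999999996 -0.01949999999999999 mid -0.022999999999999993
side 16 -0.08 max 75.0 base 4.0 run -0.021999999999999992 -0.00649999999999
[... 868 characters left out ...]
15 0.03 max 169.0 base 96.0 run -0.012499999999999983 0.01400000000000004 mid 0.0007500000000000284
top 16 -0.12 max 96.0 base 95.5 run -0.033 -0.028499999999999998 mid -0.03075
top 16 -0.1 max 170.0 base 86.0 run 0.0065000000000000335 0.01350000000000004 mid 0.010000000000000037
top 16 -0.08 max 169.0 base 100.0 run -0.012999999999999984 0.01350000000000004 mid 0.000250000000000028
top 16 -0.065 max 171.0 base 102.5 run -0.012999999999999984 0.01350000000000004 mid 0.000250000000000028
top 16 0.015 max 169.0 base 98.5 run -0.012999999999999984 0.01400000000000004 mid 0.0005000000000000282
top 16 0.03 max 168.0 base 96.0 run -0.012499999999999983 0.01400000000000004 mid 0.0007500000000000284
```

The rail midline confirms the deck pose to within about 0.5 mm. Moving over the groove.

Emit:
arm_command([
  [[10, 0.13, 0.4, 0, -0.33], [10, 0.14, 0.47, 0, 0], [10, 0.14, 0.5, 0, 0], [10, 0.14, 0.5, 0, 0], [10, 0.14, 0.5, 0, 0], [10, 0.14, 0.4, 0, 0], [10, 0, 0, -0.3, 0], [10, 0, 0, -0.3, 0], [10, 0, 0, 0, 0], [10, 0, 0, 0, 0]],
])

```text
t: 34.15
eef_pos: [0.662, 0.1948, 0.1369]
tool_rot: [0.0, 0.717, 0.697, -0.0]
contact_force: [0.1, -1.1, -2.8]
gripper_width: 0.174
grasp_force: 39.3
```

Emit:
arm_command([
  [[10, 0.01, 0, -0.2, 0], [10, 0, 0, -0.2, 0], [10, 0, 0, -0.15, 0], [10, 0, 0, -0.1, 0], [10, 0, 0, -0.05, 0], [10, 0, 0, -0.04, 0], [10, 0, 0, -0.04, 0], [10, 0, 0, -0.03, 0], [10, 0, 0, 0, 0], [10, 0, 0, 0, 0]],
])

```text
t: 35.4
eef_pos: [0.6624, 0.1962, 0.0904]
tool_rot: [-0.0, 0.716, 0.698, 0.001]
contact_force: [-7.3, 0.6, 13.0]
gripper_width: 0.172
grasp_force: 40.9
```

Net contact force lies square to the deck, about 17 N, so the rod is seated in the V. Open a little and check.

Emit:
arm_command([
  [[15, 0, 0, 0.02, 0], [16, 0, 0, 0.01, 0], [18, 0, 0, 0, 0], [20, 0, 0, 0, 0], [23, 0, 0, 0, 0], [24, 0, 0, 0, 0], [24, 0, 0, 0, 0], [24, 0, 0, 0, 0], [24, 0, 0, 0, 0], [24, 0, 0, 0, 0]],
])

```text
t: 36.65
eef_pos: [0.6624, 0.1961, 0.0899]
tool_rot: [0.0, 0.716, 0.698, 0.0]
contact_force: [0.2, -0.2, 0.4]
gripper_width: 0.28
grasp_force: 0.0
```

```bash
cat > rod.py <<'E'
from h import *
import sys
np.set_printoptions(precision=4,suppress=True)
I=cams.read_camera("side")[:,:,::-1];cv2.imwrite(f"pics/side{sys.argv[1]}.png",I);J=cv2.imread("pics/side9.png")
O=np.array([.6748,.231,.113]);R=Rd(-.026)
d=cv2.absdiff(I,J).max(2).astype(int)
o=get_obs();print(o["eef_pos"],o["contact_force"],o["gripper_width"],o["t"])
# profile along deck y (rod line, z .0393 top) and across at several y
for z in(.0313,.0393):
    print(z,[(y,int(d[tuple(np.round(pix("side",O+R@[0,y/1000,z])[::-1]).astype(int))])) for y in range(-135,0,5)])
for y in(-.095,-.08,-.065):
    c=pix("side",O+R@[0,y,.0393]);r=int(round(c[1]));q=int(round(c[0]));print(y,c,d[r,q-10:q+11].tolist())
    print("expect edges",[pix("side",O+R@[x,y,.0313]) for x in(-.008,.008)])
E
python3 rod.py 17
```

```text
[0.6624 0.1961 0.0899] [0.1407 0.2041 0.1831] 0.2844984834996735 36.7
0.0313 [(-135, 38), (-130, 45), (-125, 40), (-120, 33), (-115, 5), (-110, 5), (-105, 19), (-100, 28), (-95, 34), (-90, 30), (-85, 32), (-80, 31), (-75, 33), (-70, 32), (-65, 34), (-60, 32), (-55, 31), (-50, 33), (-45, 31), (-40, 34), (-35, 32), (-30, 32), (-25, 32), (-20, 32), (-15, 33), (-10, 32), (-5, 28)]
0.0393 [(-135, 42), (-130, 44), (-125, 33), (-120, 5), (-115, 7), (-110, 32), (-105, 34), (-100, 36), (-95, 33), (-90, 32), (-85, 34), (-80, 32), (-75, 34), (-70, 34), (-65, 34), (-60, 34), (-55, 34), (-50, 33), (-45, 32), (-40, 33), (-35, 32), (-30, 31), (-25, 33), (-20, 32), (-15, 21), (-10, 10), (-5, 34)]
-0.095 [306.9686 145.344 ] [23, 23, 26, 29, 30, 23, 21, 28, 33, 36, 33, 27, 23, 35, 52, 59, 54, 40, 24, 21, 19]
expect edges [array([304.6126, 148.9566]), array([311.6533, 146.3032])]
-0.08 [305.6442 140.3623] [23, 20, 23, 28, 27, 20, 21, 28, 33, 35, 32, 26, 24, 41, 56, 57, 52, 35, 22, 19, 18]
expect edges [array([303.32  , 143.9795]), array([310.2905, 141.3319])]
-0.065 [304.3443 135.4726] [16, 8, 5, 7, 11, 8, 13, 19, 29, 35, 34, 31, 25, 21, 32, 37, 36, 25, 19, 17, 17]
expect edges [array([302.0512, 139.0936]), array([308.9528, 136.4519])]
```

The rod lies free in the groove, with its tail near y −110. Rise, move behind the tail and set the fingers about 5 mm apart.

Emit:
arm_command([
  [[24, 0, 0, 0.25, 0], [24, 0, 0, 0.45, 0], [24, 0, 0, 0.47, 0], [5, 0, -0.3, 0, 0], [5, -0.04, -0.5, 0, 0], [5, -0.04, -0.5, 0, 0], [5, 0, -0.3, 0, 0], [5, 0, 0, -0.3, 0], [5, 0, 0, -0.25, 0], [5, 0, 0, -0.1, 0]],
])

```text
t: 37.95
eef_pos: [0.6564, 0.1019, 0.1187]
tool_rot: [-0.001, 0.715, 0.699, -0.001]
contact_force: [-0.9, -0.3, 0.9]
gripper_width: 0.058
grasp_force: 0.0
```

```bash
python3 rod.py 18
python3 - <<'E'
from h import *
a=cv2.imread("pics/side18.png");d=(a.max(2)<38).astype(np.uint8);c=blob(d,(280,60,340,190))[:,0];print("low black",c[np.argsort(-c[:,1])[:8]].tolist())
e=get_obs()["eef_pos"]
for b in(.03,.04,.05):print(b,[pix("side",e+[x,-.011,b]) for x in(-.015,.015)])
E
```

```text
[0.6564 0.1015 0.1186] [-0.6473  0.1427  0.1908] 0.0589608617674227 38.0
0.0313 [(-135, 39), (-130, 46), (-125, 33), (-120, 4), (-115, 13), (-110, 5), (-105, 5), (-100, 5), (-95, 14), (-90, 23), (-85, 36), (-80, 36), (-75, 37), (-70, 36), (-65, 35), (-60, 35), (-55, 36), (-50, 25), (-45, 28), (-40, 20), (-35, 39), (-30, 41), (-25, 41), (-20, 40), (-15, 42), (-10, 42), (-5, 39)]
0.0393 [(-135, 41), (-130, 12), (-125, 4), (-120, 6), (-115, 5), (-110, 12), (-105, 12), (-100, 31), (-95, 37), (-90, 36), (-85, 36), (-80, 37), (-75, 35), (-70, 34), (-65, 31), (-60, 28), (-55, 10), (-50, 10), (-45, 34), (-40, 33), (-35, 43), (-30, 41), (-25, 39), (-20, 42), (-15, 42), (-10, 41), (-5, 40)]
-0.095 [306.9686 145.344 ] [17, 12, 13, 14, 17, 13, 11, 28, 34, 37, 37, 31, 22, 17, 21, 32, 38, 27, 6, 10, 8]
expect edges [array([304.6126, 148.9566]), array([311.6533, 146.3032])]
-0.08 [305.6442 140.3623] [35, 35, 35, 36, 36, 36, 36, 35, 37, 36, 37, 39, 38, 37, 35, 31, 28, 28, 34, 39, 39]
expect edges [array([303.32  , 143.9795]), array([310.2905, 141.3319])]
-0.065 [304.3443 135.4726] [37, 36, 36, 33, 29, 29, 29, 24, 22, 25, 31, 36, 38, 39, 39, 37, 38, 39, 31, 23, 29]
expect edges [array([302.0512, 139.0936]), array([308.9528, 136.4519])]
low black [[312, 156], [310, 156], [309, 156], [308, 156], [314, 156], [313, 156], [305, 155], [314, 155]]
0.03 [array([304.32219378, 162.15041747]), array([318.56122982, 160.5573027 ])]
0.04 [array([304.70479345, 158.85409325]), array([319.05568097, 157.25652131])]
0.05 [array([305.09351859, 155.50499456]), array([319.55802858, 153.90302599])]
```

Emit:
arm_command([
  [[5, 0.02, 0, -0.06, 0], [5, 0, 0, -0.06, 0], [5, 0, 0, -0.06, 0], [5, 0, 0, -0.03, 0], [5, 0, 0, -0.03, 0], [5, 0, 0, -0.03, 0], [5, 0, 0, -0.03, 0], [5, 0, 0, 0, 0], [5, 0, 0, 0, 0], [5, 0, 0, 0, 0]],
])

```text
t: 39.25
eef_pos: [0.659, 0.1, 0.1037]
tool_rot: [0.0, 0.716, 0.698, 0.0]
contact_force: [-2.2, 0.1, 5.7]
gripper_width: 0.061
grasp_force: 2.8
```

Touched the rail at TCP z 0.1037. Raise slightly and push.

Emit:
arm_command([
  [[5, -0.01, 0, 0.075, 0], [5, 0, 0.06, 0, 0], [5, 0.004, 0.16, 0, 0], [5, 0.004, 0.16, 0, 0], [5, 0.004, 0.16, 0, 0], [5, 0.004, 0.16, 0, 0], [5, 0.004, 0.16, 0, 0], [5, 0.004, 0.16, 0, 0], [5, 0.004, 0.16, 0, 0], [5, 0.004, 0.1, 0, 0]],
])

```text
t: 40.5
eef_pos: [0.66, 0.1779, 0.1075]
tool_rot: [-0.0, 0.716, 0.698, 0.0]
contact_force: [0.2, -1.2, 0.4]
gripper_width: 0.061
grasp_force: 0.9
```

```bash
python3 rod.py 19
```

```text
[0.66   0.1788 0.1074] [-0.5542 -1.3488 -0.7351] 0.059364566568430886 40.55
0.0313 [(-135, 38), (-130, 45), (-125, 39), (-120, 44), (-115, 39), (-110, 46), (-105, 41), (-100, 37), (-95, 43), (-90, 38), (-85, 43), (-80, 40), (-75, 44), (-70, 38), (-65, 39), (-60, 17), (-55, 8), (-50, 18), (-45, 26), (-40, 13), (-35, 11), (-30, 11), (-25, 13), (-20, 16), (-15, 40), (-10, 39), (-5, 40)]
0.0393 [(-135, 41), (-130, 47), (-125, 44), (-120, 50), (-115, 43), (-110, 50), (-105, 46), (-100, 52), (-95, 44), (-90, 43), (-85, 48), (-80, 40), (-75, 49), (-70, 26), (-65, 8), (-60, 15), (-55, 13), (-50, 16), (-45, 11), (-40, 12), (-35, 15), (-30, 31), (-25, 37), (-20, 39), (-15, 41), (-10, 42), (-5, 40)]
-0.095 [306.9686 145.344 ] [23, 23, 26, 29, 36, 49, 57, 61, 62, 58, 44, 36, 35, 43, 54, 59, 54, 39, 25, 20, 19]
expect edges [array([304.6126, 148.9566]), array([311.6533, 146.3032])]
-0.08 [305.6442 140.3623] [22, 22, 23, 28, 35, 50, 58, 62, 60, 53, 40, 34, 36, 48, 56, 58, 51, 34, 22, 19, 19]
expect edges [array([303.32  , 143.9795]), array([310.2905, 141.3319])]
-0.065 [304.3443 135.4726] [21, 21, 19, 17, 16, 15, 10, 6, 6, 11, 8, 8, 7, 7, 18, 30, 37, 29, 21, 17, 17]
expect edges [array([302.0512, 139.0936]), array([308.9528, 136.4519])]
```

Emit:
arm_command([
  [[5, 0.002, 0.05, 0, 0], [5, 0.002, 0.05, 0, 0], [5, 0.002, 0.05, 0, 0], [5, 0, 0.04, 0, 0], [5, 0, 0.03, 0, 0], [5, 0, 0.03, 0, 0], [5, 0, 0.02, 0, 0], [5, 0, 0, 0, 0], [5, 0, 0, 0, 0], [5, 0, 0, 0, 0]],
])

```text
t: 41.8
eef_pos: [0.6605, 0.1932, 0.1076]
tool_rot: [-0.0, 0.716, 0.698, 0.0]
contact_force: [-0.3, -0.8, -0.3]
gripper_width: 0.059
grasp_force: 0.5
```

Emit:
arm_command([
  [[5, 0, 0.02, 0, 0], [5, 0, 0.02, 0, 0], [5, 0, 0.02, 0, 0], [5, 0, 0.02, 0, 0], [5, 0, 0.02, 0, 0], [5, 0, 0.02, 0, 0], [5, 0, 0, 0, 0], [5, 0, 0, 0, 0], [5, 0, 0, 0, 0], [5, 0, 0, 0, 0]],
])

```text
t: 43.05
eef_pos: [0.6606, 0.1973, 0.1076]
tool_rot: [0.001, 0.717, 0.697, -0.001]
contact_force: [-0.4, -7.5, -0.7]
gripper_width: 0.06
grasp_force: 3.5
```

The force rose to 7.5 N at the predicted place, so the rod end is at the stop. Back off, rise and check.

Emit:
arm_command([
  [[5, 0, -0.03, 0, 0], [5, 0, -0.06, 0, 0], [5, 0, -0.1, 0, 0], [5, 0, -0.1, 0, 0], [5, 0, 0, 0.3, 0], [5, 0, -0.3, 0.6, 0], [5, 0, -0.6, 0.6, 0], [5, 0, -0.7, 0.5, 0], [5, 0, -0.6, 0, 0], [5, 0, -0.4, 0, 0]],
])

```text
t: 44.3
eef_pos: [0.6608, 0.0248, 0.2293]
tool_rot: [0.001, 0.717, 0.697, 0.001]
contact_force: [1.0, 0.6, -0.4]
gripper_width: 0.059
grasp_force: 0.0
```

Emit:
arm_command([
  [[5, -0.3, 0, 0, 0], [5, -0.6, 0, 0, 0], [5, -0.6, 0, 0, 0], [5, -0.6, 0, 0, 0], [5, -0.4, 0, 0, 0], [5, 0, 0, 0, 0], [5, 0, 0, 0, 0], [5, 0, 0, 0, 0], [5, 0, 0, 0, 0], [5, 0, 0, 0, 0]],
])

```text
t: 45.55
eef_pos: [0.5107, 0.0267, 0.2275]
tool_rot: [0.0, 0.716, 0.698, -0.0]
contact_force: [0.1, -0.4, -0.8]
gripper_width: 0.061
grasp_force: 0.0
```

```bash
python3 mark.py 20
python3 - <<'E'
from h import *
np.set_printoptions(precision=4,suppress=True)
O=np.array([.6748,.231,.113]);R=Rd(-.026)
# rod tail along groove: compare with empty groove image 15, both cams
for n in("side","top"):
    d=cv2.absdiff(cv2.imread(f"pics/{n}20.png"),cv2.imread(f"pics/{n}15.png")).max(2)
    for z in(.0313,.0393):print(n,z,[(y,int(d[tuple(np.round(pix(n,O+R@[0,y/1000,z])[::-1]).astype(int))])) for y in range(-60,130,6)])
T=cv2.imread("pics/top20.png")
for y in(.01,.03,.045):print([int(T[tuple(np.round(pix("top",O+R@[x/1000,y,.035])[::-1]).astype(int))].mean()) for x in range(-20,21,2)])
# cover on mat: white quad in top
h=cv2.cvtColor(T,cv2.COLOR_BGR2HSV);m=((h[...,1]<25)&(h[...,2]>150)).astype(np.uint8);c=blob(m,(308,113,378,175));b=cv2.minAreaRect(c);print("cover",b,onz("top",b[0],.008),[onz("top",q,.008)[:2] for q in cv2.boxPoints(b)])
k=blob((T.max(2)<45).astype(np.uint8),(315,118,372,170));print("rib",cen(k),onz("top",cen(k),.04),cv2.minAreaRect(k))
g=((h[...,1]<75)&(h[...,2]<150)&(h[...,0]>90)).astype(np.uint8);c=blob(g,(315,206,368,222));print("spare",cen(c))
E
```

```text
[0.5106 0.0268 0.2275] [0.8885 0.9565 0.9628] [ 0.0414  0.0353 -0.0102] 0.06042797555961765 0.0 45.65
white over mat: rows 273 353 cols 302 390 4652 8925
300 None; 315 349; 330 351; 345 349; 360 348; 375 346; 390 343; side 0.0313 [(-60, 11), (-54, 10), (-48, 11), (-42, 11), (-36, 10), (-30, 16), (-24, 24), (-18, 12), (-12, 17), (-6, 10), (0, 29), (6, 27), (12, 35), (18, 27), (24, 38), (30, 30), (36, 39), (42, 32), (48, 42), (54, 36), (60, 28), (66, 37), (72, 18), (78, 16), (84, 15), (90, 21), (96, 27), (102, 46), (108, 33), (114, 18), (120, 17), (126, 17)]
side 0.0393 [(-60, 11), (-54, 11), (-48, 11), (-42, 12), (-36, 22), (-30, 20), (-24, 12), (-18, 19), (-12, 17), (-6, 41), (0, 37), (6, 35), (12, 41), (18, 35), (24, 41), (30, 36), (36, 45), (42, 39), (48, 46), (54, 42), (60, 29), (66, 18), (72, 21), (78, 19), (84, 27), (90, 45), (96, 41), (102, 43), (108, 8), (114, 14), (120, 14), (126, 5)]
top 0.0313 [(-60, 5), (-54, 5), (-48, 6), (-42, 6), (-36, 3), (-30, 3), (-24, 34), (-18, 23), (-12, 18), (-6, 19), (0, 18), (6, 23), (12, 33), (18, 32), (24, 32), (30, 35), (36, 33), (42, 33), (
[... 410 characters left out ...]
, 54), (96, 57), (102, 54), (108, 57), (114, 59), (120, 48), (126, 50)]
[95, 92, 94, 117, 129, 129, 109, 106, 115, 115, 115, 116, 112, 105, 142, 162, 162, 160, 125, 96, 94]
[91, 91, 93, 117, 129, 129, 106, 102, 114, 116, 116, 114, 112, 107, 140, 140, 160, 159, 125, 93, 96]
[83, 81, 86, 117, 131, 131, 103, 98, 113, 116, 116, 115, 114, 106, 138, 138, 162, 160, 125, 96, 97]
cover ((341.9999694824219, 142.0), (53.99999237060547, 47.99999237060547), 0.0) [ 0.6735 -0.1766  0.008 ] [array([ 0.6079, -0.099 ]), array([ 0.7448, -0.1054]), array([ 0.7402, -0.2554]), array([ 0.6037, -0.2463])]
rib [342.3964 140.1161] [ 0.6699 -0.1719  0.04  ] ((342.5, 140.5), (5.0, 25.0), 90.0)
spare [342.1629 214.9407]
```

```bash
python3 -c "
from station import job
print(job.hand_in())"
```

```text
the job is handed in; nothing more can be done
None
```

The job is handed in: the cover lies rib up about 8 mm from the mat's middle, the longer rod is against the end stop and released, and the spare rod is still in its place; the hand-in returned no verdict and I didn't re-measure the pot and tamper.

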